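Refit the caddy on the counting scale and tare it

TASK

Lift the blue parts caddy by its black handle and set it on the grey counting scale, label end towards the scale's display, so that its three ball feet drop fully home in the cone, the groove and the flat pocket of the scale's dark weigh carriage; the carriage is clamped somewhere along its rails, so feel for the seats gently and never lean on the scale with the caddy. Once the caddy sits level and you have let go of it, press the green tare key right down and let it spring back, and leave everything else where it stands.

Things in the scene. Friction and masses are not known exactly. Their poses are not given: they have to be found in the camera images.
- scale: grey parts-counting scale, fixed, 320 (x) x 240 (y) mm; origin on the table under it; its x points from the black console (display and green tare key, on the -x side, 55 mm high) to the dark weigh carriage, a flat steel deck 160 (x) x 130 (y) mm, top 60 mm above the origin. The carriage stays clamped, its centre at scale y 0 and anywhere from x 45 to 81 mm: not measured, feel or look for it.
- travel_mid (a point): point fixed to the scale at deck-top level, mid-travel (scale x 63 y 0 z 60 mm): the carriage's centre is up to 18 mm either side along the scale's x. Seats from the carriage's centre: brass 45-degree cone, 14 mm wide, at x -45 y +38; brass 90-degree V groove along y, 14 mm wide, 30 long, at x -45 y -38; flat pocket 20 (x) x 24 (y) mm, 3.7 deep, at x +50 y 0. Else the deck is flat.
- caddy_grip (a point): centre of the caddy's black handle bar: 14 mm thick in the caddy's x, 84 long in its y, 24 tall; 68 mm above the bottoms of the feet; axes are the caddy's. Seated, the caddy's axes are parallel to the scale's and this point is over the carriage's centre, 124.3 mm above the scale's origin; with the feet riding on the deck it is 128 mm up. Handle and scale do not give.
- caddy: caddy: blue open bin 142 x 104 mm, rim 50 mm up, on an aluminium plate 150 (x) x 110 (y) mm with its underside 10 mm up, 0.4 to 0.75 kg; a white label strip on the rim marks its -x end, which goes towards the display. Three steel ball feet, 16 mm diameter, at x -45 y +38 (for the cone), x -45 y -38 (groove), x +50 y 0 (flat pocket). Origin on the centre line, level with the bottoms of the feet.
- tare_top (a point): centre of the top of the green tare key (26 mm diameter) on the scale's console; it goes down vertically
- tare (a joint): travel of the tare key, 0 up, 0.006 m fully down at about 5 N; springs back
- weight: brass check weight with a knob, 40 mm diameter, 52 mm tall; body origin at the centre of its underside
- tape: cardboard tape core lying flat, 64 mm outside, 38 mm inside, 25 mm tall; origin at the centre of its underside
- jar: closed round jar, 56 mm diameter, 75 mm tall; origin at the centre of its underside
- driver: screwdriver lying on the table, about 200 mm long; origin under its middle
- scanner: hand scanner lying on its side, orange head and black grip, about 130 mm long, 36 mm tall; origin under its grip
Mind the look-alikes: they are no part of the job. What is shaped like the caddy but orange, pink or purple is not meant.

How it is judged:
On the way, in this order (a step that is already met when the one before it is completed fails the run):
1. the caddy is seated level on all three feet and let go (z of caddy_grip in the frame of scale between 0.122 and 0.1258 m and x of caddy_grip in the frame of scale between 0.041 and 0.085 m and y of caddy_grip in the frame of scale between -0.004 and 0.004 m and angle between caddy_grip's own z axis and vertical below 0.022 rad and angle between the x axis of caddy_grip and the x axis of scale, either way round below 0.05 rad and contact force between caddy and the fingers below 0.05 N), for 0.3 s.
2. the tare key is pressed right down with the caddy still seated (z of caddy_grip in the frame of scale between 0.122 and 0.1258 m and x of caddy_grip in the frame of scale between 0.041 and 0.085 m and y of caddy_grip in the frame of scale between -0.004 and 0.004 m and angle between caddy_grip's own z axis and vertical below 0.022 rad and angle between the x axis of caddy_grip and the x axis of scale, either way round below 0.05 rad and value of joint tare above 0.0045 m), for 0.05 s.
At the end, for the whole second after the job is handed in: Caddy free, at rest, all feet home: grip point 122 to 125.8 mm above the scale's origin, tilt under 0.022 rad, axes within 0.05 rad of the scale's, scale-frame y within 4 mm and x 41 to 85 mm; tare key up (under 1.5 mm) (all of step 1 and value of joint tare below 0.0015 m and linear speed of caddy below 0.01 m/s); the robot touches nothing.
It fails at once if the caddy bears on the scale with more than 40 N (leaned on or dropped) (contact force between caddy and scale above 40 N).
It fails at once if another thing on the table is shifted by more than 30 mm (distance of any of weight, tape, jar, driver, scanner from where it was at the start of the episode above 0.03 m).
It also fails if it takes over 72 s, if anything falls off the work surface, if the arm or the gripper's body presses on something with over 40 N, if the wrist force passes 120 N, or if a joint passes its speed limit or range.

ROBOT

A 6-joint arm with a two-finger parallel gripper is mounted at the origin on the work surface. World frame = base frame: x ahead of the robot, y to its left, z up, the work surface at z = 0. Lengths are in m, angles in rad, forces in N, time in s.
With the tool pointing down it reaches from about 0.35 to 0.975 m from the base axis. Payload 4.9 kg.
Tool frame: the origin (TCP) lies at the very end of the fingers, on their centre line; the grasp point (between the pads) lies 19 mm behind it; z points along the fingers, x is the direction in which the jaws open and shut, and the axes are right-handed (so a half turn about z gives the same grasp; the last joint's range is limited). The gripper opens to 85 mm and grips with 20 to 120 N. Pads are 22 mm wide; open, the fingers measure 114 mm over their backs; the gripper's body (76 mm by 85 mm) begins 54 mm behind the grasp point. The pads swing forward as they close: fully open they stand 13 mm farther back than shut.
Start: joints at [-1.275, 0.053, 1.613, -0, 1.476, -0.119], TCP at [0.252, -0.572, 0.195] pointing down, gripper open.
Joint ranges: [-3.01, 3.01], [-1.01, 2.22], [0.06, 2.58], [-1.02, 4.17], [0.09, 2.62], [-3.14, 3.14]. Speed limits (rad/s): [2.57, 2.57, 3.14, 3.14, 3.14, 3.14].

INTERFACE

Orientations are given as a rotation vector (axis times angle).
In Python, from station import readout, viewer, ctrl, nets gives the robot as it stands. The module is installed in compiled form; this text tells all that it offers.
- The arm moves only by the tool step_arm, never from a script. Its argument "moves" is a list that holds one entry, the list of rows, each a list of 4 numbers: the shift along the world's x, y, z in cm, then the turn about the world's z in rad. In form: [[[dx, dy, dz, yaw], ...]]. A call has 1 to 10 rows; each row shifts and turns the commanded pose from where the row before left it; what a row does not reach is not made up. A row lasts 1/12 s, in which the tool goes at most 41.7 mm and 7.16 degrees, less where a joint would pass 70% of its speed; a pose out of reach is approached as far as the arm can. A call is refused whole if a number of a shift passes 4.17 or a number of a turn 0.125, either way. A call with a gripper value outside its range is refused whole. "grip" is the closure, from 0 (fully open) to 1 (shut), set as the call begins (left out, the last holds). The fingers move at their own pace and stop on an object; "squeeze" is the grip in N (left out, the last holds). Time passes only in rows, so rows that do not move let the fingers close. It gives the time, the measured TCP pose, the force and the opening at its end, in the units of the state.
- readout.get_obs(): the state, without advancing time (a new reading comes with each control period).
- viewer.get_image(name): name is "scene" or "top" or "wrist"; returns the picture (384x512x3 uint8, blue, green, red); there is no depth.
- viewer.calibration(name): a dict with "camera_matrix" (3x3 intrinsics, pixels), "k1" (the pictures are not rectified: a ray, as slopes to the right and down, at radius r is drawn at 1 + k1 r^2 times it, then the intrinsics apply), "R" (3x3) and "t" (3): a world point X has camera coordinates R X + t. Camera axes: x right, y down, z forward; pixel columns grow to the right and rows downward; lengths in m; the calibration is good to about 2 mm. A picture is of the moment at which its call begins: read the wrist's pose just before it. calibration takes no time and is no camera call; for the wrist camera it gives the pose at the moment of the call.
- ctrl.finish_job(): hands the job in, once; it reports no verdict.
Trained networks look in the newest picture that a camera, given by its name, has taken for a name from the list of things; names that differ only in an ending like _2 or _b are one class to them, and where a whole thing is asked for, a point or a joint stands for the part that bears it (a point fixed in the world has none). Each returns a list of dicts, best first, with "confidence" (0 to 1); they miss things now and then, are a little off and sometimes report something else, mostly with a low value. They report only what shows in the picture. A call takes as long as a camera call. They do not tell look-alikes from the thing itself.
- nets.masks_of(camera, thing): "region" (384x512 bool, what is visible of it) and "box" ([left, top, right, bottom] in pixels, round what is visible of it).
- nets.pinpoint(camera, thing): "at" ([column, row] in pixels: a listed point, or the origin of a listed thing).
The state is a dict: "t": time; "q": joint angles; "dq": joint speeds; "effort": joint torques, N m; "tool_pos": TCP position; "tool_rot": TCP orientation; "contact_force": force on the tool from outside, world axes, zero at the start; "wrist_torque": the same for the moment, N m; "opening": finger opening in m.
Only numpy, scipy, OpenCV 4.12 (cv2) and the standard library are available. Lean on these libraries where they do the work, as an engineer would, in place of code of your own. Each camera call takes 0.05 s, during which the arm holds its last target. There are 200 camera calls.

## Working session

There is one attempt and no reset: what is moved stays moved. The work goes in short steps, Python scripts to look and compute and a tool call to move; the robot and the scene stay as the last step left them, time stands still between calls to the robot, and variables do not carry over. Pictures are saved under pics/ and viewed, about 8 in all and at most 12, crops included, and the job is handed in when it is done.

Besides the shell and the picture viewer there is one more tool, called after "Emit:" as name(argument=value, ...) on one line, values as JSON. step_arm: Moves the arm, as the interface text tells. Its arguments: {"type":"object","properties":{"moves":{"type":"array","items":{"type":"array","items":{"type":"array","items":{"type":"number"}}}},"grip":{"type":"number"},"squeeze":{"type":"number"}},"required":["moves"]}

```bash
mkdir -p pics; cat > h.py <<'E'
import numpy as np, cv2
from station import readout, viewer, ctrl, nets
def ray(cam,px,cal=None):
    c=cal or viewer.calibration(cam); K=np.array(c["camera_matrix"]);R=np.array(c["R"]);t=np.array(c["t"])
    d=np.array([(px[0]-K[0,2])/K[0,0],(px[1]-K[1,2])/K[1,1]]); u=d.copy()
    for _ in range(20): u=d/(1+c["k1"]*(u@u))
    return -R.T@t, R.T@np.array([u[0],u[1],1])
def at_z(cam,px,z,cal=None):
    o,d=ray(cam,px,cal); return o+d*(z-o[2])/d[2]
def proj(cam,X,cal=None):
    c=cal or viewer.calibration(cam); p=np.array(c["R"])@np.array(X)+np.array(c["t"]); u=p[:2]/p[2]; u=u*(1+c["k1"]*(u@u)); K=np.array(c["camera_matrix"])
    return np.array([K[0,0]*u[0]+K[0,2],K[1,1]*u[1]+K[1,2]])
E
python3 - <<'E'
from h import *
a=viewer.get_image("scene"); b=viewer.get_image("top")
cv2.imwrite("pics/scene.png",a); cv2.imwrite("pics/top.png",cv2.resize(b,(800,600)))
for cam in("top","scene"):
  for n,z in(("caddy_grip",.068),("caddy",0),("tare_top",.06),("travel_mid",.06),("scale",0),("weight",0),("tape",0),("jar",0),("driver",0),("scanner",0)):
    for r in nets.pinpoint(cam,n)[:3]: print(cam,n,np.round(r["at"]),round(r["confidence"],2),np.round(at_z(cam,r["at"],z),3))
print(readout.get_obs())
E
```

```text
top caddy_grip [318. 176.] 0.84 [ 0.534 -0.202  0.068]
top caddy_grip [171. 270.] 0.67 [0.238 0.25  0.068]
top caddy_grip [366. 136.] 0.62 [ 0.668 -0.364  0.068]
top caddy [313. 187.] 0.83 [ 0.512 -0.197  0.   ]
top caddy [339. 279.] 0.83 [ 0.21  -0.274  0.   ]
top caddy [172. 270.] 0.66 [0.236 0.264 0.   ]
top tare_top [216. 198.] 0.42 [0.463 0.119 0.06 ]
top travel_mid [202. 150.] 0.69 [0.621 0.168 0.06 ]
top scale [199. 171.] 0.81 [0.565 0.184 0.   ]
top scale [398. 197.] 0.29 [ 0.476 -0.483  0.   ]
top weight [305. 146.] 0.44 [ 0.653 -0.174  0.   ]
top tape [316. 226.] 0.73 [ 0.381 -0.202  0.   ]
top tape [216. 199.] 0.58 [0.47  0.127 0.   ]
top jar [117. 148.] 0.54 [0.646 0.475 0.   ]
top driver [396. 196.] 0.87 [ 0.482 -0.478  0.   ]
top scanner [119. 226.] 0.56 [0.377 0.45  0.   ]
top scanner [202. 148.] 0.35 [0.644 0.177 0.   ]
scene caddy_grip [109. 227.] 0.87 [ 0.195 -0.271  0.068]
scene caddy_grip [232. 257.] 0.75 [ 0.522 -0.186  0.068]
scene caddy_grip [230. 133.] 0.69 [0.236 0.257 0.068]
scene caddy [116. 246.] 0.93 [ 0.206 -0.273  0.   ]
scene caddy [250. 356.] 0.77 [ 0
[... 617 characters left out ...]
 0.529 -0.207 -0.   ]
{'t': 1.1, 'q': array([-1.27500521e+00,  5.26972972e-02,  1.61291969e+00, -4.06032176e-06,
        1.47600157e+00, -1.19026187e-01]), 'dq': array([-2.97858852e-04,  8.18296696e-06, -1.29372149e-04, -2.06629856e-03,
        2.19947939e-03,  7.10605920e-04]), 'effort': array([ 1.28812799e-04, -3.93693280e+01, -3.70466673e+01, -3.47141895e-05,
        6.03652934e-04, -2.38217872e-06]), 'tool_pos': array([ 0.251865  , -0.57197299,  0.19529347]), 'tool_rot': array([-2.63126999e+00,  1.71637339e+00,  3.52795759e-05]), 'contact_force': array([-0.34828023, -0.79161521,  0.72028427]), 'wrist_torque': array([-0.01708863,  0.00425894,  0.0375755 ]), 'opening': 0.08542427502738176}
```

View pics/top.png

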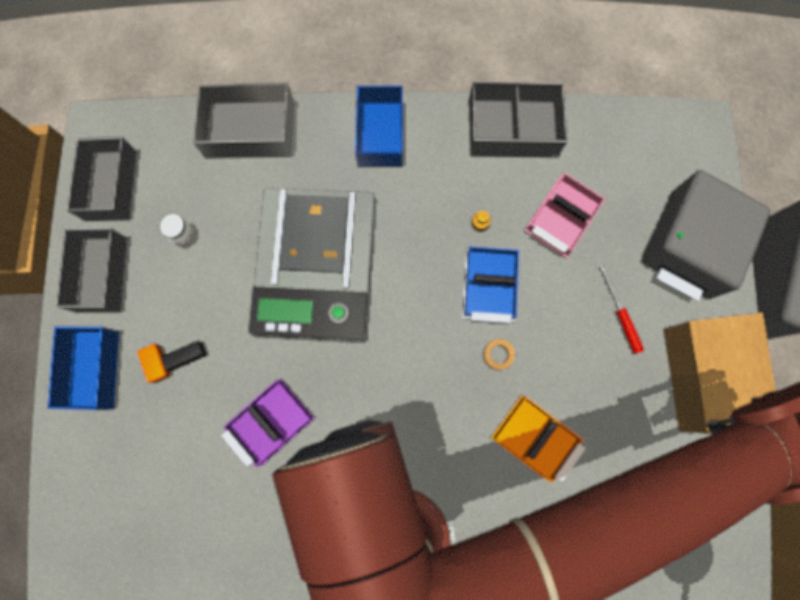

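View pics/scene.png

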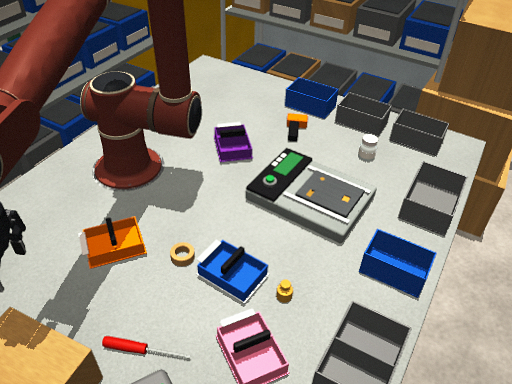

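Top view (800×600): the blue caddy is at (493,285) with its label towards the robot. The scale is at (315,265) with its console towards the robot, brass seats at (293,252) and (330,254), and the pocket at (316,210). The weight and tape sit close to the caddy on its +x and -x sides. Next I move over the scale for a close look.

Emit:
step_arm(moves=[[[0, 0, 4, 0.11], [0, 0, 4, 0.11], [0, 0, 4, 0.11], [1.5, 3.5, 1, 0.11], [1.5, 3.7, 0.5, 0.11], [1.5, 3.7, 0.5, 0.11], [1.5, 3.7, 0.5, 0.11], [1.5, 3.7, 0.5, 0.11], [1.5, 3.7, 0.5, 0.11], [1.5, 3.7, 0.5, 0.11]]])

```text
t: 1.93
tool_pos: [0.3571, -0.3132, 0.3557]
tool_rot: [3.14, -0.08, 0.001]
contact_force: [1.0, 1.1, 0.1]
opening: 0.0852
```

Emit:
step_arm(moves=[[[1.5, 3.8, 0, 0.055], [1.5, 3.8, 0, 0], [1.5, 3.8, 0, 0], [1.5, 3.8, 0, 0], [1.5, 3.8, 0, 0], [1.5, 3.8, 0, 0], [1.5, 3.8, 0, 0], [1.5, 3.8, 0, 0], [1.5, 3.8, 0, 0], [1.5, 3.8, 0, 0]]])

```text
t: 2.77
tool_pos: [0.5071, 0.0672, 0.3556]
tool_rot: [3.141, -0.001, 0.002]
contact_force: [0.5, 0.3, 0.8]
opening: 0.0855
```

Emit:
step_arm(moves=[[[1.5, 3.6, 0, 0], [1.0, 3.6, 0, 0], [0, 2, 0, 0], [0, 0, 0, 0], [0, 0, 0, 0]]])

```text
t: 3.18
tool_pos: [0.5317, 0.1577, 0.3551]
tool_rot: [3.141, 0.002, -0.001]
contact_force: [0.3, 0.5, -0.8]
opening: 0.0855
```

```bash
python3 - <<'E'
from h import *
c=viewer.calibration("wrist"); a=viewer.get_image("wrist"); cv2.imwrite("pics/w1.png",a); print(c)
for n,z in(("travel_mid",.06),("tare_top",.06),("scale",0)):
    for r in nets.pinpoint("wrist",n)[:2]: print(n,np.round(r["at"]),round(r["confidence"],2),np.round(at_z("wrist",r["at"],z,c),4))
print(readout.get_obs()["tool_pos"],readout.get_obs()["tool_rot"])
E
```

```text
{'camera_matrix': array([[312.03426999,   0.        , 255.35757797],
       [  0.        , 312.03426999, 194.11242827],
       [  0.        ,   0.        ,   1.        ]]), 'k1': -0.065405739031563, 'R': array([[ 9.99998143e-01,  1.76002354e-03, -7.85660905e-04],
       [ 1.91391496e-03, -9.54919072e-01,  2.96860074e-01],
       [-2.27761863e-04, -2.96861026e-01, -9.54920666e-01]]), 't': array([-0.53169004,  0.06244991,  0.5790176 ])}
travel_mid [311. 138.] 0.62 [0.615  0.1735 0.06  ]
tare_top [203. 177.] 0.6 [0.4496 0.1129 0.06  ]
scale [269. 130.] 0.83 [0.5539 0.1807 0.    ]
[0.53191467 0.15578186 0.35557055] [ 3.14141522e+00 -4.41112122e-03  8.33818107e-04]
```

View pics/w1.png

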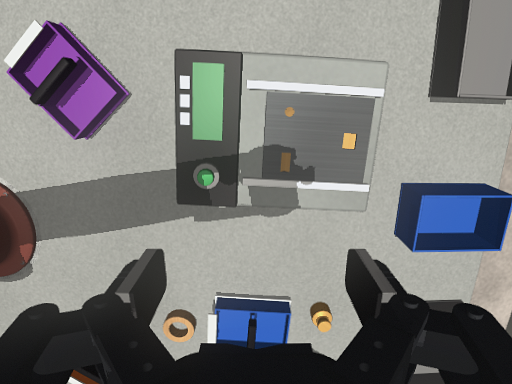

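Wrist view: scale with tare key at (206,177), cone (289,112), groove (286,162), pocket (349,141). The caddy is just at the bottom edge at (253,325). I'll fit the carriage pose from the three seats.

```bash
python3 - <<'E'
from h import *
c=viewer.calibration("wrist"); a=cv2.imread("pics/w1.png"); hsv=cv2.cvtColor(a,cv2.COLOR_BGR2HSV)
m=cv2.inRange(hsv,(8,90,40),(28,255,255)); m[:90]=0;m[185:]=0;m[:,:262]=0;m[:,375:]=0
n,l,s,ce=cv2.connectedComponentsWithStats(m); P=[]
for i in range(1,n):
    if s[i,4]>15: print(s[i],ce[i],at_z("wrist",ce[i],.058,c)); P.append(at_z("wrist",ce[i],.058,c)[:2])
S=np.array([[-45,38],[50,0],[-45,-38]])/1000
P=sorted(P,key=lambda p:-p[1])
if len(P)==3:
    P=np.array(P); Sc=S-S.mean(0);Pc=P-P.mean(0)
    th=np.arctan2((Sc[:,0]*Pc[:,1]-Sc[:,1]*Pc[:,0]).sum(),(Sc*Pc).sum()); R=np.array([[np.cos(th),-np.sin(th)],[np.sin(th),np.cos(th)]])
    o=P.mean(0)-R@S.mean(0); print("yaw",th,"centre",o,"res mm",1000*(P-(S@R.T+o)))
# white rails
m=cv2.inRange(hsv,(0,0,205),(180,40,255)); m[:70]=0;m[200:]=0;m[:,:240]=0;m[:,395:]=0
n,l,s,ce=cv2.connectedComponentsWithStats(m)
for i in range(1,n):
    if s[i,4]>150:
        ys,xs=np.where(l==i); vx,vy,x0,y0=cv2.fitLine(np.stack([xs,ys],1).astype(np.float32),cv2.DIST_L2,0,.01,.01).ravel()
        e=[at_z("wrist",(x,y0+(x-x0)*vy/vx),.064,c) for x in(xs.min(),xs.max())]; print("rail",s[i],np.round(e,4),np.arctan2(*(e[1]-e[0])[1::-1]))
m=cv2.inRange(hsv,(45,120,40),(80,255,255)); m[:160]=0;m[195:]=0;m[:,240:]=0;m[:,:180]=0
n,l,s,ce=cv2.connectedComponentsWithStats(m)
for i in range(1,n):
    if s[i,4]>15: print("tare",s[i],at_z("wrist",ce[i],.06,c))
r=nets.masks_of("wrist","scale")
print([ (x["confidence"],x["box"]) for x in r])
E
python3 -c "
import cv2;a=cv2.imread('pics/w1.png')[40:215,165:395];cv2.imwrite('pics/w1c.png',cv2.resize(a,None,fx=3.4,fy=3.4,interpolation=cv2.INTER_CUBIC))"
```

```text
[285 107   9  10  69] [289.02898551 111.43478261] [0.58205514 0.21097302 0.058     ]
[342 133  14  16 195] [348.6974359  140.73846154] [0.67476271 0.16772246 0.058     ]
[281 153  10  19 162] [285.28395062 161.67901235] [0.57830932 0.13510809 0.058     ]
yaw -0.05394917744541646 centre [0.62502299 0.17054888] res mm [[-0.08239653  0.05289252]
 [-0.18753843 -0.1302762 ]
 [ 0.26993497  0.07738368]]
rail [ 247   80  137   17 1076] [[0.5202 0.2506 0.064 ]
 [0.7182 0.2397 0.064 ]] -0.054843510118809495
rail [297 182  72  10 457] [[0.597  0.0995 0.064 ]
 [0.7101 0.0943 0.064 ]] -0.045654743408942905
tare [202 174  11  11  92] [0.45630339 0.10859747 0.06      ]
[(0.95, [173.9, 49.9, 387.7, 212.2])]
```

View pics/w1c.png

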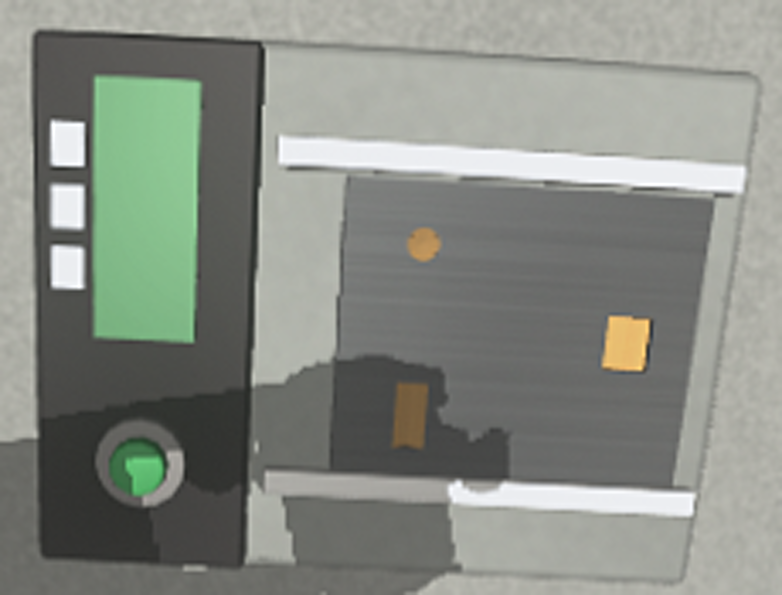

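The three-seat fit is consistent: residuals under 0.3 mm, carriage centre (0.625, 0.1705), yaw -0.054, which agrees with the rails. Now the caddy.

Emit:
step_arm(moves=[[[0, -4.1, 0, 0], [0, -4.1, 0, 0], [0, -4.1, 0, 0], [0, -4.1, 0, 0], [0, -4.1, 0, 0], [0, -4.1, 0, 0], [0, -4.1, -1, 0], [0, -4.1, -1, 0], [0, -4, -1, 0], [0, -4, -1, 0]]])

```text
t: 4.27
tool_pos: [0.5308, -0.2529, 0.3156]
tool_rot: [3.141, -0.005, 0.002]
contact_force: [0.8, 1.6, 0.3]
opening: 0.0854
```

Emit:
step_arm(moves=[[[0, 0, -1, 0], [0, 0, 0, 0], [0, 0, 0, 0]]])

```text
t: 4.52
tool_pos: [0.5311, -0.2503, 0.305]
tool_rot: [-3.14, 0.004, 0.002]
contact_force: [-0.5, -0.1, 0.0]
opening: 0.0855
```

```bash
python3 - <<'E'
from h import *
c=viewer.calibration("wrist"); a=viewer.get_image("wrist")
np.save("c2.npy",c,allow_pickle=True)
for n,z in(("caddy_grip",.068),("caddy",0)):
    for r in nets.pinpoint("wrist",n)[:2]: print(n,np.round(r["at"]),round(r["confidence"],2),np.round(at_z("wrist",r["at"],z,c),4))
o=readout.get_obs();print(o["tool_pos"],o["tool_rot"],o["contact_force"])
cv2.imwrite("pics/w2.png",a)
E
```

```text
caddy_grip [251. 118.] 0.64 [ 0.5247 -0.2013  0.068 ]
caddy_grip [357. 229.] 0.64 [ 0.6787 -0.3579  0.068 ]
caddy [ 57. 170.] 0.96 [ 0.2072 -0.284   0.    ]
caddy [250. 115.] 0.64 [ 0.5223 -0.2002  0.    ]
[ 0.53227746 -0.24915156  0.30703588] [3.14061383e+00 4.61991812e-04 2.96180556e-03] [-0.09401001  1.02301552  0.69675485]
```

View pics/w2.png

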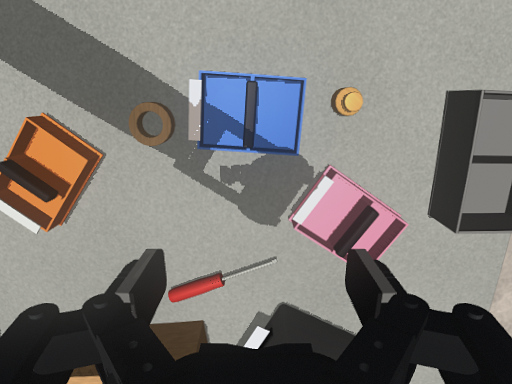

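Wrist view: the blue caddy has handle ends near (252,82) and (249,152), and rim corners (201,72), (306,78), (297,154), (199,150). The label is on the left (-x). The weight at (348,101) and tape (150,123) are clear of it.

```bash
python3 - <<'E'
from h import *
c=np.load("c2.npy",allow_pickle=True).item(); a=cv2.imread("pics/w2.png"); hsv=cv2.cvtColor(a,cv2.COLOR_BGR2HSV)
m=cv2.inRange(hsv,(100,120,30),(130,255,255)); m[:60]=0;m[170:]=0;m[:,:180]=0;m[:,320:]=0
k=cv2.inRange(hsv,(0,0,0),(180,255,62)); k[:66]=0;k[162:]=0;k[:,:235]=0;k[:,270:]=0
P=cv2.findContours(m,cv2.RETR_EXTERNAL,cv2.CHAIN_APPROX_SIMPLE)[0]; P=np.vstack(P)[:,0].astype(float)
W=np.array([at_z("wrist",p,.05,c)[:2] for p in P]); r=cv2.minAreaRect(W.astype(np.float32)*1000); print("rim",r, np.round(cv2.boxPoints(r),1).tolist())
n,l,s,ce=cv2.connectedComponentsWithStats(k); i=1+np.argmax(s[1:,4]); print(s[i],ce[i])
ys,xs=np.where(l==i); W=np.array([at_z("wrist",p,.08,c)[:2] for p in zip(xs,ys)]); r=cv2.minAreaRect(W.astype(np.float32)*1000); print("handle",r)
cv2.imwrite("pics/w2c.png",cv2.resize(a[60:170,180:320],None,fx=5,fy=5,interpolation=cv2.INTER_CUBIC))
E
```

```text
rim ((523.5499267578125, -196.10032653808594), (103.16263580322266, 140.64488220214844), 86.00958251953125) [[449.79998779296875, -242.6999969482422], [590.0999755859375, -252.5], [597.2999877929688, -149.5], [457.0, -139.8000030517578]]
[243 125   2  21  28] [243.75 136.75]
handle ((515.5589599609375, -221.36053466796875), (25.509122848510742, 1.2946250438690186), 89.31351470947266)
```

View pics/w2c.png

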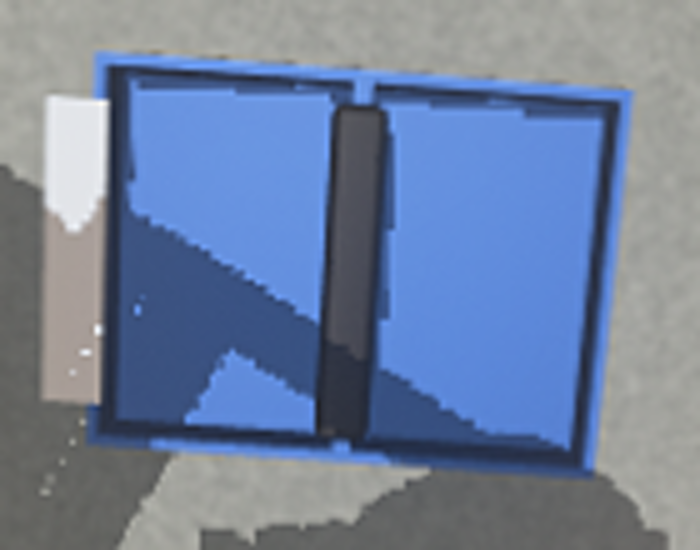

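Emit:
step_arm(moves=[[[-0.4, 2.7, -2.5, -0.035], [-0.4, 2.7, -2.5, -0.035], [0, 0, -4, 0], [0, 0, -4, 0], [0, 0, -3, 0], [0, 0, -2, 0], [0, 0, 0, 0], [0, 0, 0, 0]]], grip=0.4, squeeze=60)

```text
t: 5.33
tool_pos: [0.5238, -0.1949, 0.1257]
tool_rot: [-3.139, 0.109, 0.001]
contact_force: [-1.3, -1.4, 1.0]
opening: 0.0511
```

```bash
python3 - <<'E'
from h import *
P=[]
for i in range(6):
    c=viewer.calibration("wrist") ; a=viewer.get_image("wrist"); P.append(readout.get_obs()["tool_pos"])
P=np.array(P); print(P.mean(0),P.std(0),readout.get_obs()["tool_rot"],readout.get_obs()["opening"])
cv2.imwrite("pics/w3.png",a)
E
```

```text
[ 0.52544364 -0.19637201  0.12833951] [0.00028512 0.00031458 0.0004736 ] [ 3.13799101 -0.11126243  0.00531173] 0.05134746522063961
```

View pics/w3.png

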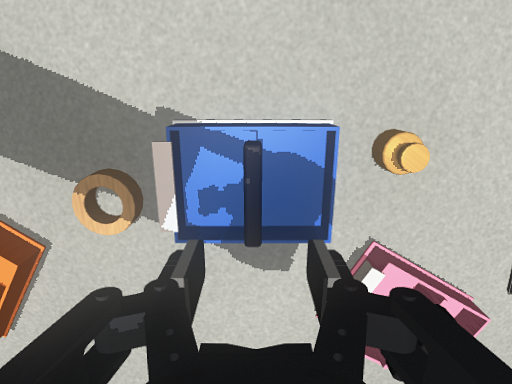

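Wrist view: the handle at x≈253, rows 140 to 245, is parallel to the pads and midway between them (204 and 308). I'm descending to grasp.

Emit:
step_arm(moves=[[[-0.15, 0, -3, 0], [0, 0, -3, 0], [0, 0, -1.2, 0], [0, 0, -0.7, 0], [0, 0, 0, 0], [0, 0, 0, 0]]])

```text
t: 6.13
tool_pos: [0.5231, -0.1963, 0.0477]
tool_rot: [3.139, -0.112, 0.002]
contact_force: [0.2, -0.7, 1.4]
opening: 0.0514
```

Emit:
step_arm(moves=[[[0, 0, 0, 0], [0, 0, 0, 0], [0, 0, 0, 0], [0, 0, 0, 0], [0, 0, 0, 0], [0, 0, 0, 0]]], grip=1, squeeze=70)

```text
t: 6.63
tool_pos: [0.5225, -0.196, 0.0468]
tool_rot: [3.139, -0.111, 0.001]
contact_force: [-0.3, 0.0, -0.2]
opening: 0.0004
```

```bash
cat >> h.py <<'E'
def state(n=5):
    P=[];F=[];T=[]
    for i in range(n):
        viewer.get_image("top"); o=readout.get_obs(); P.append(o["tool_pos"]);F.append(o["contact_force"]);T.append(o["wrist_torque"])
    rv=o["tool_rot"]; s=1 if rv[0]>0 else -1
    print("t",o["t"],"pos",np.round(np.mean(P,0),4),"rv",np.round(rv,4),"yaw",round(2*np.arctan2(s*rv[1],s*rv[0]),4),"F",np.round(np.mean(F,0),2),"T",np.round(np.mean(T,0),3),"open",round(o["opening"],4))
E
python3 -c "
from h import *
state()
c=viewer.calibration('wrist');a=cv2.imread('pics/w3.png')
# offset of handle centre in previous picture, camera moved by known TCP shift; print approx
"
```

```text
t 6.8833 pos [ 0.5223 -0.1959  0.0466] rv [-3.1396e+00  1.1150e-01  2.0000e-04] yaw -0.071 F [-0.02  0.27  0.3 ] T [-0.001  0.006  0.002] open -0.0002
```

The fingers closed to 0, so they missed the handle. I'll look.

```bash
python3 - <<'E'
from h import *
a=viewer.get_image("wrist"); b=viewer.get_image("scene")
print(proj("scene",[.5225,-.196,.0466]),proj("scene",[.5225,-.196,.068]),proj("scene",[.5225,-.196,.08]))
w=np.zeros((384,1024,3),np.uint8); w[:,:512]=a; s=cv2.resize(b[180:330,150:350],(512,384),interpolation=cv2.INTER_CUBIC); w[:,512:]=s
cv2.imwrite("pics/w4.png",cv2.resize(w,(800,300)))
E
```

```text
[230.28857604 265.24126556] [230.25879253 259.70603052] [230.24193172 256.53862922]
```

View pics/w4.png

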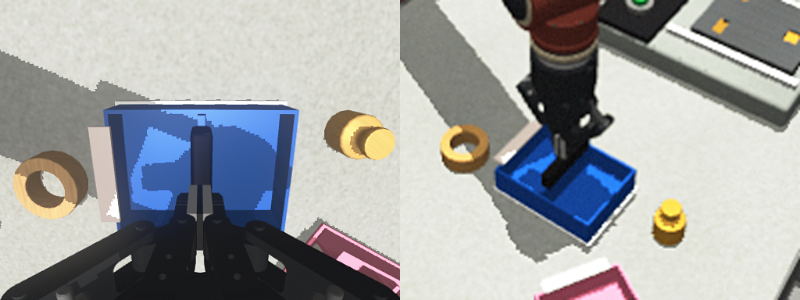

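```bash
python3 - <<'E'
from h import *
a=viewer.get_image("wrist"); b=viewer.get_image("scene"); 
w=np.hstack([cv2.resize(a[140:384,170:340],(400,574),interpolation=cv2.INTER_CUBIC),cv2.resize(b[215:300,195:255],(400,574),interpolation=cv2.INTER_CUBIC)])
cv2.imwrite("pics/w5.png",w)
E
```

```text
(no output)
```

View pics/w5.png

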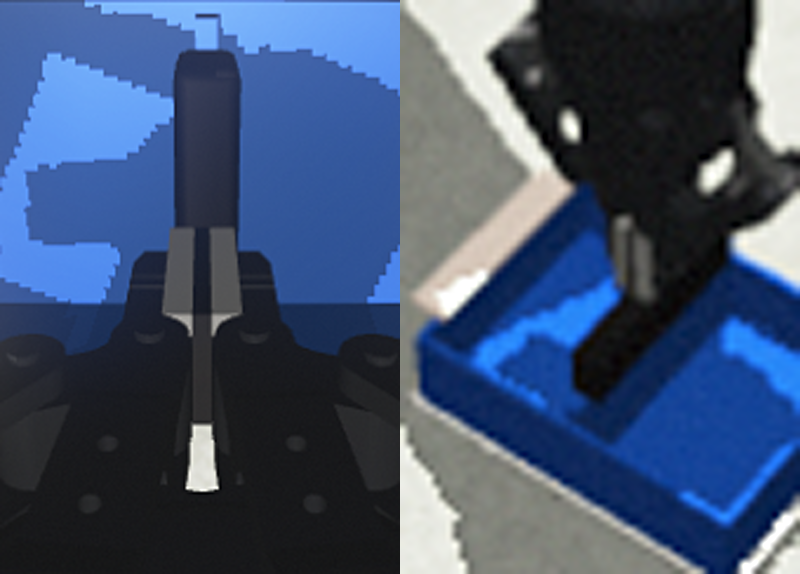

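```bash
python3 - <<'E'
from h import *
o=readout.get_obs(); c=viewer.calibration("wrist"); p=o["tool_pos"]
f=lambda cam,X:np.round(proj(cam,X,c if cam=="wrist" else None),1)
crop=lambda q:np.round([(q[0]-170)*2.353,(q[1]-140)*2.353])
print(p,"cam",-np.array(c["R"]).T@c["t"])
for dz in(0,.019,.033,.05): print("tool axis +",dz,f("wrist",p+[0,0,dz]),crop(f("wrist",p+[0,0,dz])))
d=np.array([np.sin(.07),np.cos(.07),0])
for z in (.056,.08):
  for s in(-.042,0,.042): X=np.array([.5235,-.196,z])+d*s; print("handle",z,s,crop(f("wrist",X)), f("scene",X))
q=[(170+207/2.353),(140+55/2.353)]
for z in(.05,.06,.08): print("handle far end at z",z,at_z("wrist",q,z,c))
E
```

```text
[ 0.52236664 -0.19593844  0.04652602] cam [ 0.52767562 -0.12149021  0.22543305]
tool axis + 0 [255.3 223.7] [201. 197.]
tool axis + 0.019 [255.3 236.7] [201. 228.]
tool axis + 0.033 [255.3 248.2] [201. 255.]
tool axis + 0.05 [255.3 265. ] [201. 294.]
handle 0.056 -0.042 [205. 355.] [220.3 274. ]
handle 0.056 0 [205. 211.] [230.6 263. ]
handle 0.056 0.042 [206.  46.] [240.5 252.4]
handle 0.08 -0.042 [206. 413.] [220.1 267.8]
handle 0.08 0 [206. 256.] [230.6 256.7]
handle 0.08 0.042 [206.  68.] [240.6 246.1]
handle far end at z 0.05 [ 0.526583   -0.15752541  0.05      ]
handle far end at z 0.06 [ 0.52664528 -0.15547134  0.06      ]
handle far end at z 0.08 [ 0.52676984 -0.1513632   0.08      ]
```

Emit:
step_arm(moves=[[[0, 0, 0.3, 0], [0, 0, 0.3, 0], [0, 0, 0.4, 0], [0, 0, 0, 0], [0, 0, 0, 0]]])

```text
t: 7.5
tool_pos: [0.5228, -0.1962, 0.0572]
tool_rot: [3.139, -0.111, 0.002]
contact_force: [0.4, -0.7, -0.1]
opening: -0.0002
```

```bash
python3 - <<'E'
from h import *
state()
a=viewer.get_image("wrist");b=viewer.get_image("scene")
cv2.imwrite("pics/w6.png",a)
c=viewer.calibration("wrist")
for n in("caddy_grip","caddy"):
    for r in nets.pinpoint("scene",n)[:4]: print(n,np.round(r["at"],1))
old=cv2.imread("pics/w4.png")
E
```

```text
t 7.75 pos [ 0.5223 -0.1959  0.0565] rv [-3.1394e+00  1.1160e-01  7.0000e-04] yaw -0.0711 F [-0.06  0.37  0.02] T [ 0.009 -0.008  0.024] open 0.0
caddy_grip [232.1 259.4]
caddy_grip [253.3 340. ]
caddy_grip [231.7 136.1]
caddy_grip [107.1 230.7]
caddy [113.8 244.8]
caddy [228.2 277.4]
caddy [251.7 354.4]
caddy [235.2 151.3]
```

The fingers' visible ends are about 34 mm above the reported TCP. At 51 mm opening the pad corners are 104 px apart, so depth is about 0.153 m against 0.193 m for the TCP. So they closed above the handle. I'll reopen, go deeper gently while watching the force, and close again.

Emit:
step_arm(moves=[[[0, 0, 0, 0], [0, 0, 0, 0], [0, 0, 0, 0], [0, 0, 0, 0], [0, 0, 0, 0]]], grip=0.4)

```text
t: 8.37
tool_pos: [0.5224, -0.1959, 0.0566]
tool_rot: [-3.14, 0.111, -0.0]
contact_force: [-0.4, 0.6, 0.0]
opening: 0.051
```

Emit:
step_arm(moves=[[[0.1, 0, -0.6, 0], [0, 0, -0.6, 0], [0, 0, -0.5, 0], [0, 0, -0.3, 0], [0, 0, 0, 0]]])

```text
t: 8.78
tool_pos: [0.5224, -0.1954, 0.035]
tool_rot: [-3.138, 0.111, 0.004]
contact_force: [-0.2, -0.2, -0.3]
opening: 0.0512
```

Emit:
step_arm(moves=[[[0, 0, -0.4, 0], [0, 0, -0.4, 0], [0, 0, -0.4, 0], [0, 0, -0.4, 0], [0, 0, 0, 0]]])

```text
t: 9.2
tool_pos: [0.5227, -0.1956, 0.0194]
tool_rot: [-3.139, 0.112, 0.002]
contact_force: [-0.7, -0.7, -0.1]
opening: 0.051
```

Emit:
step_arm(moves=[[[0, 0, 0, 0], [0, 0, 0, 0], [0, 0, 0, 0], [0, 0, 0, 0], [0, 0, 0, 0], [0, 0, 0, 0]]], grip=1, squeeze=70)

```text
t: 9.7
tool_pos: [0.5238, -0.1961, 0.0211]
tool_rot: [3.139, -0.111, 0.002]
contact_force: [0.1, -0.1, 1.9]
opening: 0.0129
```

```bash
python3 - <<'E'
from h import *
state()
E
```

```text
t 9.95 pos [ 0.5238 -0.1961  0.0211] rv [ 3.1392e+00 -1.1140e-01  1.5000e-03] yaw -0.071 F [0.73 0.13 2.31] T [ 0.03  -0.056  0.016] open 0.0125
```

Gripped: opening is about 13 mm. I'll lift and check.

Emit:
step_arm(moves=[[[0, 0, 0.5, 0], [0, 0, 1, 0], [0, 0, 1.5, 0], [0, 0, 2, 0], [0, 0, 2.5, 0], [0, 0, 2, 0], [0, 0, 1, 0], [0, 0, 0, 0], [0, 0, 0, 0]]])

```text
t: 10.7
tool_pos: [0.5228, -0.1957, 0.1248]
tool_rot: [-3.139, 0.112, 0.002]
contact_force: [-0.2, 0.4, -9.0]
opening: 0.0126
```

```bash
python3 - <<'E'
from h import *
state()
a=viewer.get_image("wrist");b=viewer.get_image("scene")
cv2.imwrite("pics/w7.png",np.hstack([cv2.resize(a,(400,300)),cv2.resize(b[130:330,150:417],(400,300))]))
E
```

```text
t 10.95 pos [ 0.522  -0.1952  0.1232] rv [-3.1381  0.1114  0.005 ] yaw -0.071 F [-0.44  0.3  -7.59] T [-0.033  0.036 -0.004] open 0.0122
```

View pics/w7.png

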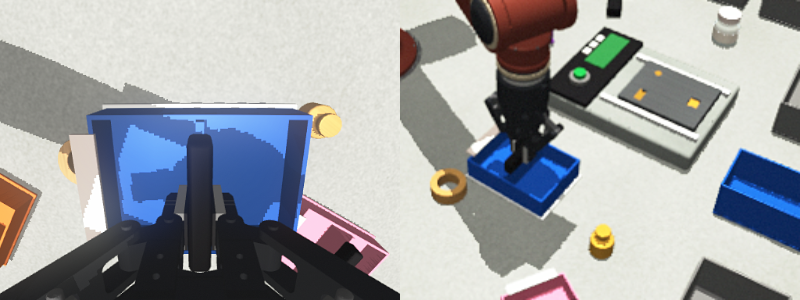

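Caddy lifted level, about 7.6 N, with the weight and tape undisturbed. I'm carrying it over the carriage.

Emit:
step_arm(moves=[[[0.5, 1.8, 0, 0.017], [1, 3.6, 0, 0], [1, 3.6, 0, 0], [1.1, 3.9, 0, 0], [1.1, 3.9, 0, 0], [1.1, 3.9, 0, 0], [1.1, 3.9, 0, 0], [1.1, 3.9, 0, 0], [1, 3.6, 0, 0], [0.7, 2.5, 0, 0]]])

```text
t: 11.88
tool_pos: [0.6206, 0.1537, 0.1251]
tool_rot: [-3.139, 0.081, 0.0]
contact_force: [-1.0, -0.5, -6.7]
opening: 0.0126
```

Emit:
step_arm(moves=[[[0.5, 1.9, 0, 0], [0.1, 0.1, -0.5, 0], [0, 0, -0.8, 0], [0, 0, -0.7, 0], [0, 0, -0.5, 0], [0, 0, -0.2, 0], [0, 0, 0, 0], [0, 0, 0, 0], [0, 0, 0, 0]]])

```text
t: 12.63
tool_pos: [0.6268, 0.1696, 0.0991]
tool_rot: [-3.14, 0.086, -0.001]
contact_force: [0.7, 0.2, -8.0]
opening: 0.0125
```

```bash
python3 - <<'E'
from h import *
state()
a=viewer.get_image("wrist");b=viewer.get_image("scene")
cv2.imwrite("pics/w8.png",np.hstack([cv2.resize(a,(400,300)),cv2.resize(b[110:260,220:420],(400,300),interpolation=cv2.INTER_CUBIC)]))
E
```

```text
t 12.8833 pos [0.6268 0.1699 0.0992] rv [-3.1403e+00  8.4900e-02 -1.1000e-03] yaw -0.0541 F [-0.14  0.52 -7.08] T [ 0.013 -0.015  0.008] open 0.0129
```

View pics/w8.png

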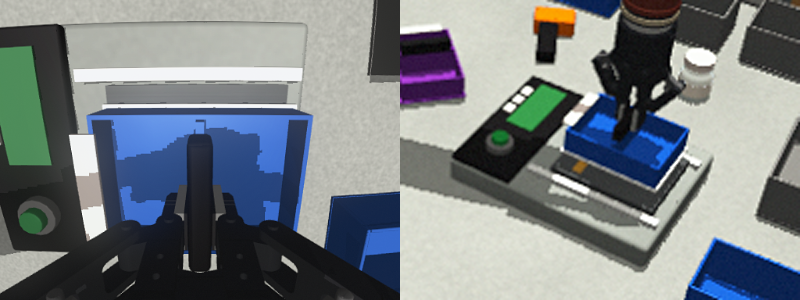

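Caddy hovers over the carriage, well aligned, about 18 mm up. I'm correcting x and descending in small steps.

Emit:
step_arm(moves=[[[-0.18, 0.05, -0.4, 0], [0, 0, -0.4, 0], [0, 0, -0.3, 0], [0, 0, -0.2, 0], [0, 0, 0, 0], [0, 0, 0, 0]]])

```text
t: 13.48
tool_pos: [0.6243, 0.1705, 0.0851]
tool_rot: [3.14, -0.085, -0.001]
contact_force: [-0.1, 1.0, -6.4]
opening: 0.0125
```

Emit:
step_arm(moves=[[[0, 0, -0.1, 0], [0, 0, -0.1, 0], [0, 0, 0, 0], [0, 0, 0, 0]]])

```text
t: 13.82
tool_pos: [0.6246, 0.1706, 0.0836]
tool_rot: [-3.14, 0.085, -0.0]
contact_force: [-0.1, 0.2, -6.7]
opening: 0.0123
```

```bash
python3 -c "
from h import *
state()"
```

```text
t 14.0667 pos [0.6246 0.1706 0.0836] rv [-3.1404e+00  8.4700e-02 -2.0000e-04] yaw -0.054 F [ 0.04 -0.   -7.28] T [-0.003 -0.015 -0.011] open 0.0129
```

Still free. On in 1 mm steps.

Emit:
step_arm(moves=[[[0, 0, -0.1, 0], [0, 0, -0.1, 0], [0, 0, 0, 0], [0, 0, 0, 0]]])

```text
t: 14.4
tool_pos: [0.6244, 0.1705, 0.0813]
tool_rot: [3.14, -0.085, -0.001]
contact_force: [0.1, 0.6, -7.2]
opening: 0.0127
```

```bash
python3 -c "
from h import *
state(4)"
```

```text
t 14.6 pos [0.6246 0.1706 0.0815] rv [-3.1404e+00  8.4900e-02 -1.0000e-04] yaw -0.054 F [ 0.02 -0.03 -6.72] T [-0.018 -0.004 -0.012] open 0.0128
```

Emit:
step_arm(moves=[[[0, 0, -0.1, 0], [0, 0, 0, 0], [0, 0, 0, 0]]])

```text
t: 14.85
tool_pos: [0.6245, 0.1705, 0.0804]
tool_rot: [3.14, -0.085, -0.0]
contact_force: [-0.1, 0.1, -6.8]
opening: 0.0126
```

```bash
python3 -c "
from h import *
state(4)"
```

```text
t 15.05 pos [0.6246 0.1706 0.0805] rv [-3.1404e+00  8.4800e-02 -1.0000e-04] yaw -0.054 F [ 0.31 -0.09 -7.51] T [-0.008  0.015  0.027] open 0.0125
```

Emit:
step_arm(moves=[[[0, 0, -0.1, 0], [0, 0, 0, 0], [0, 0, 0, 0]]])

```text
t: 15.3
tool_pos: [0.6246, 0.1707, 0.0796]
tool_rot: [-3.14, 0.085, -0.0]
contact_force: [-0.1, 0.4, -6.3]
opening: 0.0129
```

```bash
python3 -c "
from h import *
state(4)"
```

```text
t 15.5 pos [0.6246 0.1707 0.0796] rv [-3.1403e+00  8.4800e-02 -1.0000e-04] yaw -0.054 F [-0.19  0.68 -6.58] T [ 0.124 -0.009 -0.017] open 0.012
```

Emit:
step_arm(moves=[[[0, 0, -0.1, 0], [0, 0, 0, 0], [0, 0, 0, 0]]])

```text
t: 15.75
tool_pos: [0.6247, 0.1709, 0.0789]
tool_rot: [-3.14, 0.085, -0.001]
contact_force: [-0.1, 1.5, -5.2]
opening: 0.0127
```

```bash
python3 -c "
from h import *
state(4)"
```

```text
t 15.95 pos [0.6248 0.1709 0.0789] rv [-3.1399e+00  8.4900e-02 -7.0000e-04] yaw -0.0541 F [-0.6   1.79 -4.39] T [ 0.448  0.184 -0.025] open 0.0125
```

First contact: the scale pushes the caddy +y (1.8 N) and slightly -x, so a foot is on the cone wall. I'll follow the force.

Emit:
step_arm(moves=[[[-0.04, 0.12, 0, 0], [0, 0, 0, 0], [0, 0, 0, 0]]])

```text
t: 16.2
tool_pos: [0.6242, 0.1718, 0.0784]
tool_rot: [3.14, -0.085, 0.0]
contact_force: [0.3, -0.0, -5.1]
opening: 0.0127
```

```bash
python3 -c "
from h import *
state(4)"
```

```text
t 16.4 pos [0.6242 0.1718 0.0785] rv [-3.1404  0.0849  0.    ] yaw -0.0541 F [ 0.11  1.25 -5.64] T [ 0.296  0.002 -0.07 ] open 0.0129
```

Emit:
step_arm(moves=[[[0, 0, -0.08, 0], [0, 0, 0, 0], [0, 0, 0, 0]]])

```text
t: 16.65
tool_pos: [0.6242, 0.172, 0.0779]
tool_rot: [-3.14, 0.085, -0.0]
contact_force: [-0.0, 1.0, -4.0]
opening: 0.0126
```

```bash
python3 -c "
from h import *
state(4)"
```

```text
t 16.85 pos [0.6243 0.172  0.0779] rv [-3.1401e+00  8.4800e-02 -3.0000e-04] yaw -0.054 F [-0.17  1.04 -4.24] T [ 0.529  0.083 -0.082] open 0.0125
```

Working: still pushed +y, and x is balanced. Another +y nudge and down.

Emit:
step_arm(moves=[[[0, 0.1, 0, 0], [0, 0, -0.05, 0], [0, 0, 0, 0], [0, 0, 0, 0]]])

```text
t: 17.18
tool_pos: [0.6243, 0.1727, 0.0776]
tool_rot: [3.14, -0.085, 0.0]
contact_force: [-0.1, 0.5, -1.8]
opening: 0.0125
```

```bash
python3 -c "
from h import *
state(4)"
```

```text
t 17.3833 pos [0.6243 0.1727 0.0776] rv [ 3.1404e+00 -8.4800e-02  5.0000e-04] yaw -0.054 F [-0.65  0.69 -1.56] T [ 0.256  0.273 -0.028] open 0.0123
```

Emit:
step_arm(moves=[[[0, 0, -0.08, 0], [0, 0, 0, 0], [0, 0, 0, 0]]])

```text
t: 17.63
tool_pos: [0.6244, 0.1728, 0.0774]
tool_rot: [3.14, -0.085, 0.001]
contact_force: [-3.9, 0.3, 4.5]
opening: 0.0126
```

```bash
python3 -c "
from h import *
state(4)"
```

```text
t 17.8333 pos [0.6245 0.1728 0.0774] rv [ 3.1404e+00 -8.4700e-02  1.0000e-03] yaw -0.054 F [-3.89 -0.46  5.13] T [ 0.076  0.806 -0.019] open 0.0127
```

Emit:
step_arm(moves=[[[-0.06, 0, 0, 0], [0, 0, 0, 0], [0, 0, 0, 0]]])

```text
t: 18.08
tool_pos: [0.6244, 0.1728, 0.0774]
tool_rot: [-3.14, 0.085, -0.003]
contact_force: [-1.4, 0.9, 5.5]
opening: 0.0126
```

```bash
python3 -c "
from h import *
state(4)"
```

```text
t 18.2833 pos [0.6245 0.1728 0.0774] rv [-3.1403  0.0848 -0.0032] yaw -0.054 F [-1.73 -0.21  5.29] T [ 0.116  0.486 -0.021] open 0.0127
```

x and z stay put while the command moved, so the feet are held in the seats at the expected seated height (0.0774). I'll unload a little and release.

Emit:
step_arm(moves=[[[-0.04, 0, 0.05, 0], [0, 0, 0, 0], [0, 0, 0, 0]]])

```text
t: 18.53
tool_pos: [0.6244, 0.1728, 0.0775]
tool_rot: [-3.14, 0.085, -0.005]
contact_force: [2.1, 0.7, 3.6]
opening: 0.0128
```

Emit:
step_arm(moves=[[[0, 0, 0, 0], [0, 0, 0, 0], [0, 0, 0, 0], [0, 0, 0, 0], [0, 0, 0, 0]]], grip=0.4)

```text
t: 18.95
tool_pos: [0.6227, 0.1727, 0.0764]
tool_rot: [3.14, -0.085, -0.002]
contact_force: [-0.0, 1.2, -0.3]
opening: 0.051
```

```bash
python3 -c "
from h import *
state(4)"
```

```text
t 19.15 pos [0.623  0.1727 0.0767] rv [ 3.1403e+00 -8.4700e-02 -2.0000e-04] yaw -0.0539 F [ 0.11 -0.08  0.15] T [-0.005  0.006 -0.027] open 0.0515
```

Emit:
step_arm(moves=[[[0, 0, 1, 0], [0, 0, 2, 0], [0, 0, 3, 0], [0, 0, 4, 0], [0, 0, 4, 0], [0, 0, 4, 0], [-3.4, -1.2, 0, 0], [-3.4, -1.3, 0, 0], [-3.4, -1.3, 0, 0], [-3.4, -1.3, 0, 0]]])

```text
t: 19.98
tool_pos: [0.4859, 0.1214, 0.258]
tool_rot: [-3.14, 0.084, -0.002]
contact_force: [-0.0, -0.9, 1.0]
opening: 0.0513
```

Emit:
step_arm(moves=[[[-3.2, -1.2, 0, 0], [0, 0, 0, 0], [0, 0, 0, 0], [0, 0, 0, 0]]], grip=1)

```text
t: 20.32
tool_pos: [0.4557, 0.1098, 0.2581]
tool_rot: [-3.14, 0.085, -0.004]
contact_force: [0.3, -0.3, 0.6]
opening: 0.0031
```

```bash
python3 - <<'E'
from h import *
state(3)
c=viewer.calibration("wrist");a=viewer.get_image("wrist");b=viewer.get_image("scene")
np.save("c9.npy",c,allow_pickle=True); cv2.imwrite("pics/w9raw.png",a)
for r in nets.pinpoint("wrist","tare_top")[:2]: print("tare",r, at_z("wrist",r["at"],.06,c))
for r in nets.pinpoint("wrist","caddy_grip")[:2]: print("grip",r, at_z("wrist",r["at"],.1243,c))
hsv=cv2.cvtColor(a,cv2.COLOR_BGR2HSV); m=cv2.inRange(hsv,(45,110,40),(80,255,255))
n,l,s,ce=cv2.connectedComponentsWithStats(m)
for i in range(1,n):
    if s[i,4]>60: print(s[i],ce[i],at_z("wrist",ce[i],.06,c))
m=cv2.inRange(hsv,(100,120,30),(130,255,255)); n,l,s,ce=cv2.connectedComponentsWithStats(m)
i=1+np.argmax(s[1:,4]); P=np.argwhere(l==i)[:,::-1]; W=np.array([at_z("wrist",p,.1063,c)[:2] for p in P]); print(s[i],cv2.minAreaRect((W*1000).astype(np.float32)))
cv2.imwrite("pics/w9.png",np.hstack([cv2.resize(a,(400,300)),cv2.resize(b[110:260,220:420],(400,300),interpolation=cv2.INTER_CUBIC)]))
E
```

```text
t 20.4667 pos [0.456  0.11   0.2576] rv [-3.1404e+00  8.4400e-02 -1.0000e-04] yaw -0.0538 F [ 0.35 -0.56 -0.29] T [-0.004  0.016 -0.005] open 0.0001
tare {'at': [257.3, 156.7], 'confidence': 0.8} [0.45872296 0.11551097 0.06      ]
grip {'at': [422.9, 104.2], 'confidence': 0.91} [0.62440622 0.17164224 0.1243    ]
grip {'at': [52.0, 43.4], 'confidence': 0.58} [0.27002584 0.24775479 0.1243    ]
[244 147  21  21 338] [253.96153846 157.42011834] [0.45461343 0.11484017 0.06      ]
[  343    48   143   105 10553] ((623.9564208984375, 173.00682067871094), (103.76303100585938, 142.1254425048828), 86.9980697631836)
```

View pics/w9.png

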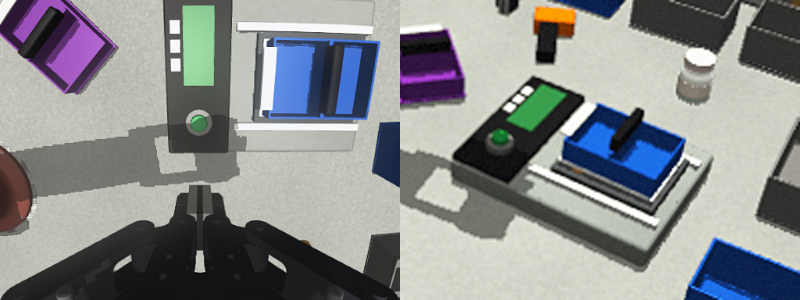

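The caddy is seated level. Its rim, reprojected at 106.3 mm, measures 103.8×142.1 mm (true 104×142), centre (0.624, 0.173), yaw -0.052. The tare key is at wrist pixel (254,157), i.e. (0.455, 0.115). I'm going down on it with shut fingers.

Emit:
step_arm(moves=[[[0, 0.5, -2, 0], [0, 0, -4, 0], [0, 0, -4, 0], [0, 0, -4, 0], [0, 0, -3, 0], [0, 0, -2, 0], [0, 0, -1.5, 0], [0, 0, -1, 0], [0, 0, 0, 0], [0, 0, 0, 0]]])

```text
t: 21.5
tool_pos: [0.4554, 0.1148, 0.0422]
tool_rot: [3.14, -0.085, -0.001]
contact_force: [-0.2, -0.1, -0.0]
opening: -0.0
```

Emit:
step_arm(moves=[[[0, 0, -0.3, 0], [0, 0, -0.3, 0], [0, 0, -0.3, 0], [0, 0, 0, 0], [0, 0, 0, 0]]])

```text
t: 21.92
tool_pos: [0.457, 0.1149, 0.035]
tool_rot: [-3.14, 0.085, -0.006]
contact_force: [-0.9, -0.0, 5.9]
opening: -0.0002
```

Emit:
step_arm(moves=[[[0, 0, -0.2, 0], [0, 0, 0, 0], [0, 0, 0, 0]]])

```text
t: 22.17
tool_pos: [0.4571, 0.115, 0.0348]
tool_rot: [-3.14, 0.084, -0.004]
contact_force: [-7.1, -0.6, 17.5]
opening: 0.0
```

```bash
python3 - <<'E'
from h import *
state(3)
a=viewer.get_image("wrist");b=viewer.get_image("scene")
cv2.imwrite("pics/w10.png",np.hstack([cv2.resize(a,(400,300)),cv2.resize(b[140:240,230:363],(400,300),interpolation=cv2.INTER_CUBIC)]))
E
```

```text
t 22.3167 pos [0.4571 0.1149 0.0348] rv [-3.1403  0.0844 -0.0045] yaw -0.0537 F [-7.19 -0.73 18.45] T [-0.09   1.171  0.008] open -0.0001
```

The picture budget is used up, so I'll judge by force. I'm backing off in 1 mm steps to see whether the key's spring travel (6 mm, about 5 N) shows.

Emit:
step_arm(moves=[[[0, 0, 0.2, 0], [0, 0, 0, 0], [0, 0, 0, 0]]])

```text
t: 22.67
tool_pos: [0.457, 0.115, 0.035]
tool_rot: [-3.14, 0.085, -0.006]
contact_force: [-0.5, 0.2, 7.6]
opening: -0.0001
```

```bash
python3 -c "
from h import *
state(4)"
```

```text
t 22.8667 pos [0.457  0.1149 0.035 ] rv [-3.1399  0.0848 -0.0059] yaw -0.054 F [-0.66 -0.37  7.52] T [ 0.028  0.129 -0.008] open -0.0
```

Emit:
step_arm(moves=[[[0, 0, 0.2, 0], [0, 0, 0, 0], [0, 0, 0, 0]]])

```text
t: 23.12
tool_pos: [0.4569, 0.1149, 0.0362]
tool_rot: [-3.14, 0.085, -0.006]
contact_force: [3.3, -0.2, 4.2]
opening: 0.0003
```

```bash
python3 -c "
from h import *
state(4)"
```

```text
t 23.3167 pos [0.4565 0.1149 0.0358] rv [-3.1403  0.0849 -0.0035] yaw -0.054 F [3.28 1.25 4.44] T [ 0.086 -0.619  0.002] open -0.0001
```

Emit:
step_arm(moves=[[[0, 0, 0.2, 0], [0, 0, 0, 0], [0, 0, 0, 0]]])

```text
t: 23.57
tool_pos: [0.4551, 0.1147, 0.0369]
tool_rot: [3.14, -0.085, 0.0]
contact_force: [3.9, 0.3, 3.7]
opening: 0.0003
```

```bash
python3 -c "
from h import *
state(4)"
```

```text
t 23.7667 pos [0.4551 0.1147 0.0369] rv [ 3.1403 -0.0848 -0.    ] yaw -0.054 F [3.06 0.23 3.79] T [-0.014 -0.521  0.007] open -0.0002
```

Emit:
step_arm(moves=[[[0, 0, 0.2, 0], [0, 0, 0, 0], [0, 0, 0, 0]]])

```text
t: 24.02
tool_pos: [0.4545, 0.1147, 0.0386]
tool_rot: [3.14, -0.085, -0.002]
contact_force: [0.9, -0.0, 2.6]
opening: 0.0002
```

```bash
python3 -c "
from h import *
state(4)
o,d=ray('wrist',(254.5,157.5),np.load('c9.npy',allow_pickle=True).item())
for z in (.055,.06,.065,.07): print(z,(o+d*(z-o[2])/d[2])[:2])"
```

```text
t 24.2167 pos [0.4546 0.1147 0.0385] rv [ 3.1402e+00 -8.4800e-02 -2.2000e-03] yaw -0.054 F [ 0.81 -0.25  2.97] T [-0.064 -0.188 -0.003] open 0.0001
0.055 [0.45519979 0.11377927]
0.06 [0.4552636  0.11470691]
0.065 [0.45532742 0.11563454]
0.07 [0.45539124 0.11656217]
```

The profile is a spring: 3.0 N at 38.5 mm, 3.8 N at 36.9, 4.4 N at 35.8, then a hard stop at 34.8 mm with 18 N. So the key went right down and is following back up. I'm withdrawing and doing the last checks.

Emit:
step_arm(moves=[[[0, 0, 0.5, 0], [0, 0, 1, 0], [0, 0, 3, 0], [0, 0, 4, 0], [0, 0, 4, 0], [0, 0, 4, 0], [0, 0, 4, 0], [0, 0, 1, 0], [0, 0, 0, 0], [0, 0, 0, 0]]])

```text
t: 25.05
tool_pos: [0.4548, 0.1148, 0.2538]
tool_rot: [-3.14, 0.085, 0.0]
contact_force: [-0.8, 0.2, -0.4]
opening: -0.0002
```

```bash
python3 - <<'E'
from h import *
state(3)
c=viewer.calibration("wrist");a=viewer.get_image("wrist")
hsv=cv2.cvtColor(a,cv2.COLOR_BGR2HSV)
m=cv2.inRange(hsv,(45,110,40),(80,255,255)); n,l,s,ce=cv2.connectedComponentsWithStats(m)
for i in range(1,n):
    if s[i,4]>60: print(s[i],ce[i],at_z("wrist",ce[i],.06,c))
m=cv2.inRange(hsv,(100,120,30),(130,255,255)); n,l,s,ce=cv2.connectedComponentsWithStats(m)
i=1+np.argmax(s[1:,4]); P=np.argwhere(l==i)[:,::-1]; W=np.array([at_z("wrist",p,.1063,c)[:2] for p in P]); print(s[i],cv2.minAreaRect((W*1000).astype(np.float32)))
viewer.get_image("scene")
for n in("weight","tape","jar","driver","scanner"):
    print(n,[np.round(at_z("scene",r["at"],0),3)[:2] for r in nets.pinpoint("scene",n)[:2]])
E
```

```text
t 25.2 pos [0.4538 0.1147 0.2514] rv [ 3.1398 -0.0848 -0.0083] yaw -0.054 F [-0.42  0.03 -0.78] T [-0.015  0.011 -0.004] open 0.0004
[247 152  21  21 345] [257.06376812 162.15652174] [0.45468153 0.11462753 0.06      ]
[  348    52   146   107 10902] ((624.085693359375, 172.919921875), (104.21440887451172, 142.09532165527344), 86.8777847290039)
weight [array([ 0.671, -0.179])]
tape [array([ 0.376, -0.202])]
jar [array([0.644, 0.479]), array([0.392, 0.457])]
driver [array([ 0.483, -0.472])]
scanner [array([0.378, 0.47 ]), array([ 0.381, -0.202])]
```

```bash
python3 -c "
from h import *
ctrl.finish_job()"
```

```text
the job is handed in; nothing more can be done
```

I set the blue caddy on the scale with its label end towards the display and let go. Then I pressed the tare key down to its stop, withdrew, and handed the job in at about 25 s. No verdict was reported.

**Grasp:** My first grasp closed on nothing, because the fingers' real ends sit about 34 mm above the reported tool tip. I went lower and the second grasp held, with the opening at about 13 mm.

**Seating:** I found the seats by following the contact force, about 2 mm in +y from the camera estimate. The grip then stayed put at the height expected for seated feet. By my readings the caddy bore on the scale with about 12 N at most, against the 40 N limit.

**Tare key:** The force rose like a spring to about 5 N, then hit a hard stop, where I reached 18 N. It fell off again as I lifted.

**Last checks:**
- **Caddy:** the rim measured 104.2 × 142.1 mm when projected at its seated height (true 104 × 142). Its centre was at (0.624, 0.173) and its yaw about -0.054, matching the scale.
- **Clearance:** the contact force was back near zero, within noise, with the arm about 0.25 m up.
- **Other objects:** the detector placed all five within about 20 mm of where they started, against the 30 mm limit. That is no more than the detector's own scatter.

**Not confirmed directly:**
- **Tilt:** I only inferred it, from the tool staying level, the seated height and the rim size.
- **Tare key return:** I did not measure its height after release. I saw the spring force fall away as I lifted and the key's image in the same place as before.
- **Final picture:** my picture limit had run out, so I did not look at the finished scene by eye.

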